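Slide the locked dish carriage into the reading bay

ROBOT

A 7-joint arm with a two-finger parallel gripper is mounted at the origin on a cart in front of the work surface, level with it; the furniture and walls round the work are solid. World frame = base frame: x ahead of the robot, y to its left, z up, the work surface at z = 0. Lengths are in m, angles in rad, forces in N, time in s.
With the tool pointing down it reaches from about 0.425 to 0.925 m from the base axis. Payload 6.8 kg.
Tool frame: the origin (TCP) lies at the very end of the fingers, on their centre line; the grasp point (between the pads) lies 19 mm behind it; z points along the fingers, x is the direction in which the jaws open and shut, and the axes are right-handed (so a half turn about z gives the same grasp; the last joint's range is limited). The gripper opens to 85 mm and grips with 20 to 120 N. Pads are 22 mm wide; open, the fingers measure 114 mm over their backs; the gripper's body (76 mm by 85 mm) begins 54 mm behind the grasp point. The pads swing forward as they close: fully open they stand 13 mm farther back than shut.
Start: joints at [-1.436, 0.477, 0.022, 1.555, -0.011, 1.109, -0.083], TCP at [0.162, 0.655, 0.231] pointing down, gripper open.
Joint ranges: [-2.96, 2.96], [-0.34, 2.1], [-1.41, 1.46], [0.24, 2.44], [-1.37, 4.51], [0.17, 1.92], [-2.96, 2.96]. Speed limits (rad/s): [2.39, 2.39, 3.14, 3.14, 3.14, 3.14, 3.14].

INTERFACE

Orientations are given as a rotation vector (axis times angle).
In Python, from bench import r, grab_frame gives the robot as it stands. The module is installed in compiled form; this text tells all that it offers.
- The arm moves only by the tool send_rows, never from a script. Its argument "series" is a list of rows, each a list of 2 entries, a list of its own where there are three numbers: the shift along the tool's x, y, z in m, then the turn, a rotation vector about the tool's x, y, z in units of 5 degrees (1.0 is 5 degrees). A call has 1 to 20 rows; each row shifts and turns the commanded pose from where the row before left it, along the tool's axes as they then stand; what a row does not reach is not made up. A row lasts 1/8 s, in which the tool goes at most 62.5 mm and 10.7 degrees, less where a joint would pass 70% of its speed; a pose out of reach is approached as far as the arm can. A call is refused whole if a number of a shift passes 0.0625 or a number of a turn 1, either way. A call with a gripper value outside its range is refused whole. "fingers" is the closure in counts, from 0 (fully open) to 255 (shut), set as the call begins (left out, the last holds). The fingers move at their own pace and stop on an object; "grip_force" is the grip in N (left out, the last holds). Time passes only in rows, so rows that do not move let the fingers close. It gives the time, the measured TCP pose, the force and the opening at its end, in the units of the state.
- r.get_obs(): the state, without advancing time (a new reading comes with each control period).
- grab_frame(name): name is "scene" or "side" or "wrist"; returns a dict with "frame" (400x640x3 uint8, red, green, blue), "fx", "fy", "cx", "cy" (pixels), "dist_coeffs" ([k1, k2, p1, p2, k3] as OpenCV has them; the pictures are not rectified), "origin" and "rotation" of the camera in the world; the wrist camera has in their place "T_tool_cam" (4x4, takes a point from camera to tool coordinates, whose origin is the TCP and whose axes are the tool frame's). Camera axes: x right, y down, z forward; pixel columns grow to the right and rows downward; lengths in m; the calibration is good to about 2 mm. A picture is of the moment at which its call begins: read the wrist's pose just before it. There is no depth.
- r.hand_in(): hands the job in, once; it reports no verdict.
The state is a dict: "clock": time; "joints": joint angles; "qvel": joint speeds; "tau": joint torques, N m; "tcp_pos": TCP position; "orientation": TCP orientation; "contact_force": force on the tool from outside, world axes, zero at the start; "moment": the same for the moment, N m; "grip_width": finger opening in m.
Only numpy, scipy, OpenCV 4.12 (cv2) and the standard library are available. Lean on these libraries where they do the work, as an engineer would, in place of code of your own. Each camera call takes 0.05 s, during which the arm holds its last target.

TASK

Press the lock button on the dish carriage down with a fingertip and, keeping it down all the way, slide the carriage into the reading bay up to its end stop; then let the button spring back up so that the carriage is locked there. Only push: leave the dish lying in its nest untouched, and do not disturb the beaker, the lidded dish and the timer beside the stage.

Things in the scene. Friction and masses are not known exactly. Their poses are not given: they have to be found in the camera images.
- stage: Bench-top linear stage, fixed to the bench: grey base plate 320 x 116 mm with two steel rails and, at its +x end, a low white reading bay with a pale translucent roof, open towards the carriage, and a short black lens barrel on the roof. Origin: centre of the underside, on the bench; x points along the rails towards the bay (the way the carriage slides in), z up. The bay spans x = 30 to 155 mm, y = -56 to 56 mm, roof top 73 mm high, barrel top 91 mm high at x = 68 mm.
- carriage (a joint): Slide of the aluminium carriage (deck 140 x 84 mm, top 38 mm above the bench) along the stage's +x, in m: about 0 at the start (outside the bay, locked), 0.120 at the end stop inside the bay. Sliding takes about 2 N. While the button is up the carriage is locked, with 2 mm of play; locking notches follow every 20 mm along the way and one is at the end stop.
- lock_button (a joint): Travel of the lock button in m: 0 up, 0.008 fully down. It is sprung (2 N at the top, 6 N fully down), frees the carriage when more than about 0.0045 down, and springs up when let go, if its tooth is at a notch.
- button_top (a point): Centre of the top face of the lock button, a square black ribbed cap 30 x 30 mm, on the bay-less (-x) end of the carriage, riding with it; the top is 54 mm above the bench when up. Its axes are the stage's. 18 mm further in +x an upright aluminium thumb plate (6 mm thick, 60 mm wide, top 74 mm above the bench) stands on the carriage: a finger that presses the button may push against it. The other three sides are clear.
- nest (a point): Centre of the dish nest on the carriage deck (78 mm ahead of the button's centre), 38 mm above the bench: a ring 6 mm high, 71 mm inside diameter. Its axes are the stage's.
- sample_dish: Open aluminium dish, 64 mm across, 21 mm high, lying loose in the nest; origin at the centre of its underside, on the nest point. To be left lying there.
- beaker: Loose glass beaker, 58 mm across, 70 mm high, beside the stage; origin under its centre. Bystander.
- lidded_dish: Loose aluminium dish with lid, 68 mm across, 24 mm high, beside the stage; origin under its centre. Bystander.
- timer: Loose grey timer, 58 x 58 x 18 mm, beside the stage; origin under its centre. Bystander.
Mind the look-alikes: they are no part of the job. Leave any orange or red look-alike of the sample_dish alone.

How it is judged:
By the outcome, as a careful person would: the job done as asked, in the order asked, and still so for the second after the job is handed in, with the robot touching nothing.
It also fails if it takes over 42 s, if anything falls off the work surface, if the arm or the gripper's body presses on something with over 40 N, if the wrist force passes 120 N, or if a joint passes its speed limit or range.

## Working session

There is one attempt and no reset: what is moved stays moved. The work goes in short steps, Python scripts to look and compute and a tool call to move; the robot and the scene stay as the last step left them, time stands still between calls to the robot, and variables do not carry over. Pictures are saved under pics/ and viewed, and the job is handed in when it is done.

Besides the shell and the picture viewer there is one more tool, called as name(argument=value, ...), one argument or row to a line, values as JSON. send_rows: Moves the arm, as the interface text tells. Its arguments: {"type":"object","properties":{"series":{"type":"array"},"fingers":{"type":"number"},"grip_force":{"type":"number"}},"required":["series"]}

```bash
mkdir -p pics
python3 - <<'E'
from bench import r, grab_frame
import cv2,numpy as np
o=r.get_obs()
for k,v in o.items(): print(k,np.round(v,4))
for n in ["scene","side","wrist"]:
    f=grab_frame(n)
    cv2.imwrite(f"pics/{n}0.png",f["frame"][:,:,::-1])
    print(n,{k:np.round(v,4).tolist() for k,v in f.items() if k!="frame"})
E
```

```text
clock 0.0
joints [-1.4361  0.4778  0.0224  1.5565 -0.0115  1.1093 -0.0831]
qvel [ 0.0001  0.      0.0011  0.0006 -0.0011 -0.0007 -0.0007]
tau [-4.00000e-04 -5.96453e+01  1.60770e+00 -2.81184e+01  1.25000e-02
  9.60000e-03 -0.00000e+00]
tcp_pos [0.1622 0.6546 0.2303]
orientation [ 2.4731e+00  1.9353e+00 -2.1000e-03]
contact_force [ 0.2747 -0.0155  0.991 ]
moment [ 0.0166 -0.0299  0.0391]
grip_width 0.0854
scene {'fx': 424.7157, 'fy': 424.7157, 'cx': 318.3134, 'cy': 201.3778, 'dist_coeffs': [-0.1095, 0.0, 0.0, 0.0, 0.0], 'origin': [0.2779, -0.4439, 0.7085], 'rotation': [-2.3143, 0.5322, -0.2196]}
side {'fx': 429.2568, 'fy': 429.2568, 'cx': 320.1949, 'cy': 209.7226, 'dist_coeffs': [0.0211, 0.0, 0.0, 0.0, 0.0], 'origin': [0.5368, -0.6772, 0.6327], 'rotation': [-2.2124, 0.0236, -0.0305]}
wrist {'fx': 330.4805, 'fy': 330.4805, 'cx': 319.651, 'cy': 196.8436, 'dist_coeffs': [-0.0427, 0.0, 0.0, 0.0, 0.0], 'T_tool_cam': [[1.0, 0.0015, 0.0004, 0.0004], [-0.0015, 0.9592, 0.2826, -0.0719], [0.0, -0.2826, 0.9592, -0.1423], [0.0, 0.0, 0.0, 1.0]]}
```

View pics/scene0.png

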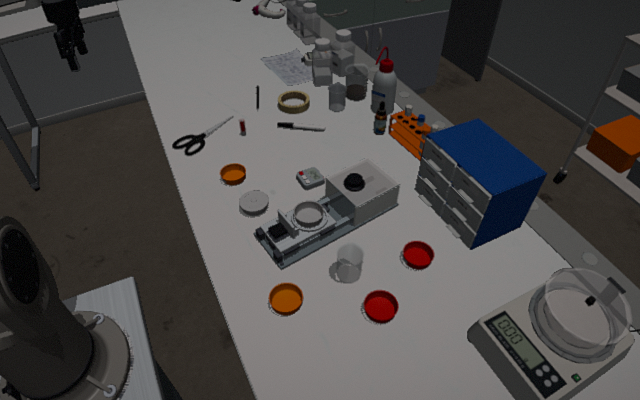

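View pics/side0.png

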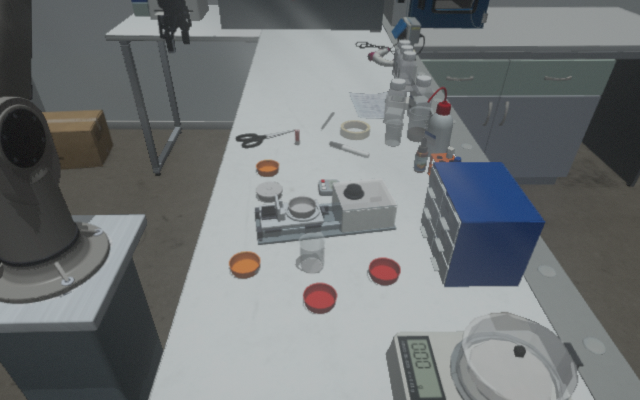

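View pics/wrist0.png

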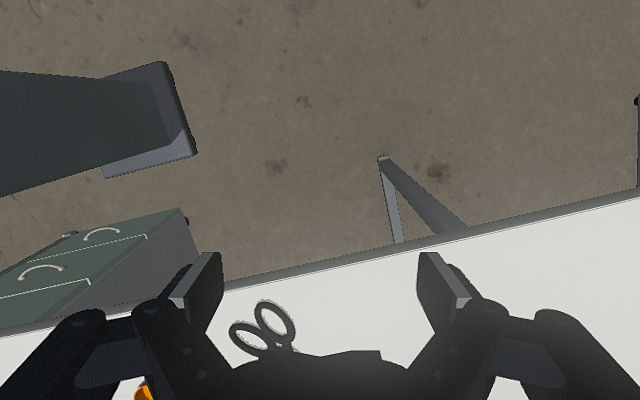

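Run:
```python
import cv2
a=cv2.imread("pics/scene0.png")[150:290,230:420]; cv2.imwrite("pics/s0c.png",cv2.resize(a,None,fx=4.2,fy=4.2,interpolation=cv2.INTER_CUBIC))
a=cv2.imread("pics/side0.png")[165:285,240:410]; cv2.imwrite("pics/d0c.png",cv2.resize(a,None,fx=4.5,fy=4.5,interpolation=cv2.INTER_CUBIC))
```

```text
(no output)
```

View pics/s0c.png

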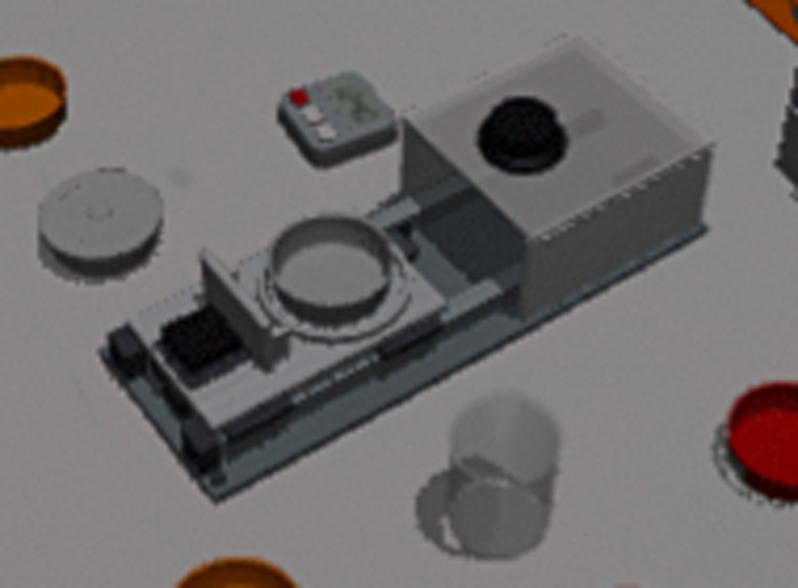

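View pics/d0c.png

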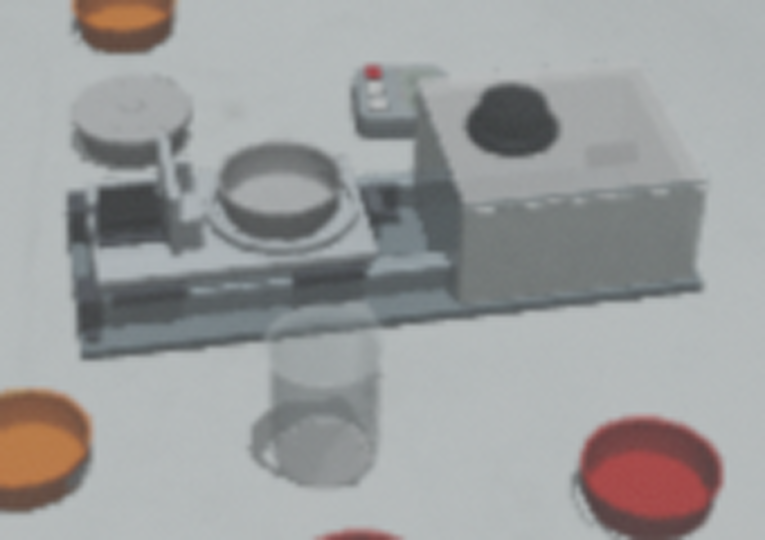

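```bash
cat > h.py <<'E'
import numpy as np,cv2
from scipy.spatial.transform import Rotation as R
from scipy.optimize import least_squares
C={'scene':(424.7157,318.3134,201.3778,-0.1095,[0.2779,-0.4439,0.7085],[-2.3143,0.5322,-0.2196]),
'side':(429.2568,320.1949,209.7226,0.0211,[0.5368,-0.6772,0.6327],[-2.2124,0.0236,-0.0305])}
def proj(c,P):
    f,cx,cy,k,o,rv=C[c]; M=R.from_rotvec(rv).as_matrix()
    return cv2.projectPoints(np.float64(P),cv2.Rodrigues(M.T)[0],-M.T@np.array(o),np.array([[f,0,cx],[0,f,cy],[0,0,1.]]),np.array([k,0,0,0,0.]))[0][:,0]
def onplane(c,uv,z):
    f,cx,cy,k,o,rv=C[c];M=R.from_rotvec(rv).as_matrix()
    n=cv2.undistortPoints(np.float64([[uv]]),np.array([[f,0,cx],[0,f,cy],[0,0,1.]]),np.array([k,0,0,0,0.]))[0,0]
    d=M@np.array([n[0],n[1],1]);o=np.array(o);return o+d*(z-o[2])/d[2]
def cs(u,v): return ((u+.5)/4.2-.5+230,(v+.5)/4.2-.5+150)
def cd(u,v): return ((u+.5)/4.5-.5+240,(v+.5)/4.5-.5+165)
def st(p,P):
    P=np.float64(P).reshape(-1,3)/1000; c,s=np.cos(p[2]),np.sin(p[2])
    return np.c_[p[0]+c*P[:,0]-s*P[:,1],p[1]+s*P[:,0]+c*P[:,1],P[:,2]]
E
python3 - <<'E'
from h import *
obs=[('scene',(-160,-58,0),cs(218,502)),('scene',(160,-58,0),cs(708,232)),('scene',(30,-56,73),cs(527,238)),('scene',(30,56,73),cs(403,118)),('scene',(155,-56,73),cs(715,145)),('scene',(155,56,73),cs(575,37)),
('side',(-160,-58,0),cd(83,357)),('side',(160,-58,0),cd(702,290)),('side',(30,-56,73),cd(465,205)),('side',(30,56,73),cd(415,82)),('side',(155,-56,73),cd(707,183)),('side',(155,56,73),cd(640,68))]
def res(p,cams=('scene','side')): return np.concatenate([proj(c,st(p,P))[0]-uv for c,P,uv in obs if c in cams])
for cams in [('scene','side'),('scene',),('side',)]:
    s=least_squares(res,[0.5,0,0],args=(cams,)); print(s.x,np.round(s.fun.reshape(-1,2),1).tolist())
p=least_squares(res,[0.5,0,0]).x
np.save('p.npy',p)
for b in [-100,-110,-120]: print(b,[(np.array(proj('scene',st(p,(b,0,54)))[0])-[230,150])*4.2,(np.array(proj('side',st(p,(b,0,54)))[0])-[240,165])*4.5])
for z,n,uv in [(70,'beaker',cs(508,432)),(24,'lid',cs(100,208)),(18,'timer',cs(338,108))]:
    w=onplane('scene',uv,z/1000); c,s=np.cos(p[2]),np.sin(p[2]);d=w[:2]-p[:2];print(n,w,[c*d[0]+s*d[1],-s*d[0]+c*d[1]])
for uv,c in [(cs(203,340),'scene'),(cd(131,208),'side')]:
    w=onplane(c,uv,.054);cc,s=np.cos(p[2]),np.sin(p[2]);d=w[:2]-p[:2];print('button',w,[cc*d[0]+s*d[1],-s*d[0]+cc*d[1]])
E
```

```text
[0.57644728 0.12146616 0.15396375] [[-1.7, 1.9], [-0.3, 1.3], [0.4, 0.6], [-1.3, -0.7], [0.2, -0.6], [1.2, -1.7], [-0.4, 1.3], [0.5, 1.0], [-0.1, -0.4], [0.5, -0.8], [0.9, -1.0], [0.9, -2.2]]
[0.57748944 0.12186682 0.15718009] [[-1.1, 1.7], [-0.1, 0.9], [0.8, 0.2], [-1.0, -0.9], [0.4, -1.0], [1.3, -2.0]]
[0.57555683 0.12119425 0.14815497] [[-1.0, 1.1], [0.2, 1.3], [-0.7, -0.2], [0.3, -0.7], [0.5, -0.6], [0.8, -1.9]]
-100 [array([245.40320889, 306.70882712]), array([184.00540393, 191.40088387])]
-110 [array([228.03638767, 315.40510341]), array([164.1337283 , 193.33139602])]
-120 [array([210.52095384, 324.17504935]), array([144.19663055, 195.26814168])]
beaker [ 0.54911824 -0.02713862  0.07      ] [np.float64(-0.04979522626756168), np.float64(-0.14265585753797877)]
lid [0.4434332  0.23309782 0.024     ] [np.float64(-0.11432125220979611), np.float64(0.13070969143817418)]
timer [0.59684869 0.2560603  0.018     ] [np.float64(0.04080091862922436), np.float64(0.12987333705087215)]
button [0.45042171 0.09654541 0.054     ] [np.float64(-0.12835656416344887), np.float64(-0.0052991696732689955)]
button [0.45101781 0.09396767 0.054     ] [np.float64(-0.12816283180472016), np.float64(-0.007937829240187544)]
```

send_rows(
  series=[
    [[0,0,0],[0,0,-0.9]],
    [[0,0,0],[0,0,-0.9]],
    [[0,0,0],[0,0,-0.9]],
    [[0,0,0],[0,0,-0.9]],
    [[0,0,0],[0,0,-0.9]],
    [[-0.04,0.013,0],[0,0,0]],
    [[-0.04,0.013,0],[0,0,0]],
    [[-0.04,0.013,0],[0,0,0]],
    [[-0.04,0.013,0],[0,0,0]],
    [[-0.04,0.013,0],[0,0,0]],
    [[-0.04,0.013,0],[0,0,0]],
    [[-0.04,0.013,0],[0,0,0]],
    [[-0.04,0.013,0],[0,0,0]],
    [[-0.04,0.013,0],[0,0,0]],
    [[-0.04,0.013,0],[0,0,0]],
    [[-0.04,0.013,0],[0,0,0]],
    [[-0.04,0.013,0],[0,0,0]],
    [[-0.04,0.013,0],[0,0,0]],
    [[-0.04,0.013,0],[0,0,0]],
    [[-0.03,0.01,0],[0,0,0]],
  ],
  fingers=255,
  grip_force=20,
)

```text
clock: 2.65
tcp_pos: [0.4407, 0.0987, 0.2313]
orientation: [2.051, 2.38, -0.0]
contact_force: [0.2, 0.0, 0.8]
grip_width: -0.0003
```

```bash
cat > w.py <<'E'
import sys
from bench import r, grab_frame
from h import *
o=r.get_obs()
n=sys.argv[1]
np.savez(f"{n}.npz",p=o["tcp_pos"],o=o["orientation"])
M=R.from_rotvec(o["orientation"]).as_matrix()
print(o["clock"],np.round(o["tcp_pos"],4),np.round(M,3).tolist(),np.round(o["joints"],2),np.round(o["contact_force"],2),o["grip_width"])
for c in sys.argv[2:]:
    cv2.imwrite(f"pics/{c}_{n}.png",grab_frame(c)["frame"][:,:,::-1])
E
python3 w.py 1 wrist
```

```text
2.65 [0.4407 0.0987 0.2313] [[-0.148, 0.989, 0.0], [0.989, 0.148, -0.0], [-0.0, 0.0, -1.0]] [-0.63  0.1   0.3   2.08 -0.03  0.97  1.4 ] [0.23 0.04 0.78] -0.0002650330349742638
```

View pics/wrist_1.png

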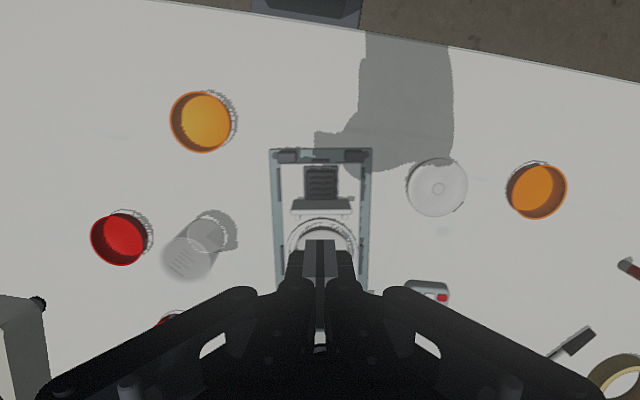

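Run:
```python
import cv2
a=cv2.imread("pics/wrist_1.png")[135:255,245:395]; cv2.imwrite("pics/w1c.png",cv2.resize(a,None,fx=5,fy=5,interpolation=cv2.INTER_CUBIC))
```

```text
(no output)
```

View pics/w1c.png

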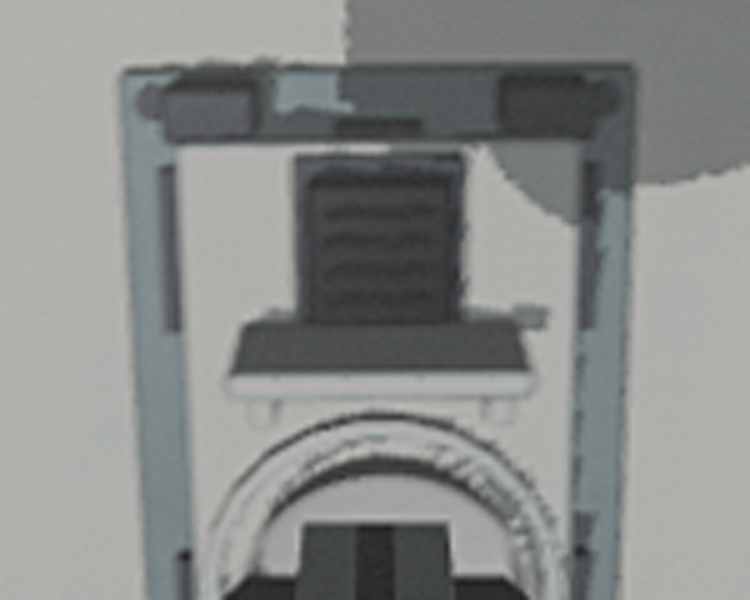

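Run:
```python
from h import *
d=np.load('1.npz');T=np.array([[1.0, 0.0015, 0.0004, 0.0004], [-0.0015, 0.9592, 0.2826, -0.0719], [0.0, -0.2826, 0.9592, -0.1423], [0.0, 0.0, 0.0, 1.0]])
W=np.eye(4);W[:3,:3]=R.from_rotvec(d['o']).as_matrix();W[:3,3]=d['p'];W=W@T
C['w']=(330.4805,319.651,196.8436,-0.0427,W[:3,3],R.from_matrix(W[:3,:3]).as_rotvec())
f=lambda u,v:((u+.5)/5-.5+245,(v+.5)/5-.5+135)
g=lambda u,v,z:onplane('w',f(u,v),z)[:2]
b=g(384,242,.054);print('button',b)
print('plate top -y,+y rear edge',g(228,374,.074),g(535,372,.074), 'front',g(230,396,.074),g(532,396,.074))
for z in (0,.01):
    L,Rr=g(125,70,z),g(637,65,z);print('base',z,L,Rr,np.linalg.norm(L-Rr),(L+Rr)/2)
l1,l2=g(125,70,.01),g(148,590,.01);e=l2-l1;print('yaw L',np.arctan2(e[1],e[0]))
l1,l2=g(637,65,.01),g(617,590,.01);e=l2-l1;print('yaw R',np.arctan2(e[1],e[0]))
L,Rr=g(228,374,.074),g(535,372,.074);e=Rr-L;print('plate yaw',np.arctan2(-e[0],e[1]),np.linalg.norm(e))
L,Rr=g(125,70,.01),g(637,65,.01);e=Rr-L;print('base yaw',np.arctan2(-e[0],e[1]))
p=np.load('p.npy');dd=b-p[:2];c,s=np.cos(p[2]),np.sin(p[2]);print(c*dd[0]+s*dd[1],-s*dd[0]+c*dd[1])
```

```text
button [0.44811818 0.10203546]
plate top -y,+y rear edge [0.47334828 0.07560945] [0.46417656 0.13358822] front [0.47771181 0.0765426 ] [0.46904531 0.13387701]
base 0 [0.43049917 0.04030502] [0.41205737 0.15470274] 0.11587466734335956 [0.42127827 0.09750388]
base 0.01 [0.42886582 0.04159303] [0.41091766 0.15292865] 0.11277302841773779 [0.41989174 0.09726084]
yaw L 0.15130781246723077
yaw R 0.15676216472746143
plate yaw 0.1568910759205823 0.05869973027547418
base yaw 0.15983257189948713
-0.12979091855437785 0.00047920247400753957
```

send_rows(
  series=[
    [[0.0023,0.0067,0],[0,0,-0.08]],
    [[0,0,0.04],[0,0,0]],
    [[0,0,0.04],[0,0,0]],
    [[0,0,0.04],[0,0,0]],
    [[0,0,0.03],[0,0,0]],
    [[0,0,0.01],[0,0,0]],
    [[0,0,0],[0,0,0]],
  ],
)

```text
clock: 3.58
tcp_pos: [0.4464, 0.1045, 0.0712]
orientation: [-2.039, -2.389, 0.001]
contact_force: [-0.0, -0.5, -0.3]
grip_width: -0.0002
```

```bash
python3 w.py 2 wrist scene side
python3 - <<'E'
import cv2,numpy as np
a=cv2.imread("pics/wrist_2.png")[100:300,200:440]; 
b=cv2.imread("pics/side_2.png")[150:270,230:400]
c=cv2.imread("pics/scene_2.png")[150:290,230:420]
cv2.imwrite("pics/w2c.png",cv2.resize(a,None,fx=3,fy=3,interpolation=cv2.INTER_CUBIC))
b=cv2.resize(b,(400,300));c=cv2.resize(c,(400,300));cv2.imwrite("pics/sd2c.png",np.hstack([b,c]))
E
```

```text
3.575 [0.4464 0.1045 0.0712] [[-0.157, 0.988, -0.001], [0.988, 0.157, -0.0], [0.0, -0.001, -1.0]] [-0.57  0.38  0.25  2.21 -0.16  0.58  1.52] [-0.01 -0.52 -0.32] -0.00018341956996469842
```

View pics/w2c.png

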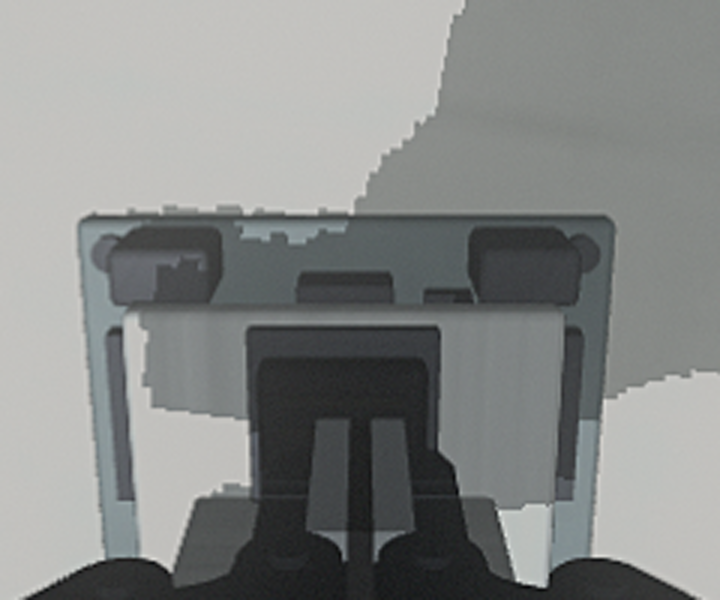

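View pics/sd2c.png

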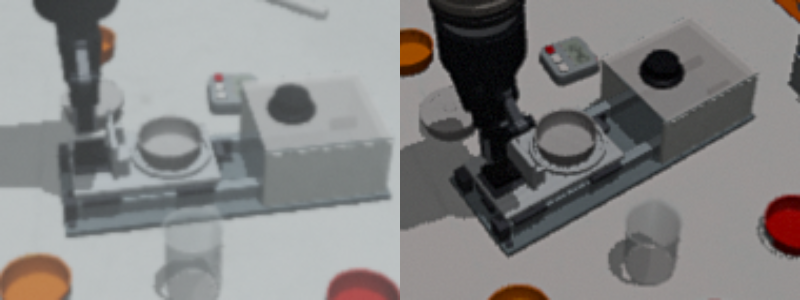

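send_rows(
  series=[
    [[-0.0025,0,0],[0,0,0]],
    [[0,0,0.01],[0,0,0]],
    [[0,0,0.006],[0,0,0]],
    [[0,0,0.003],[0,0,0]],
    [[0,0,0.002],[0,0,0]],
    [[0,0,0.002],[0,0,0]],
    [[0,0,0],[0,0,0]],
  ],
)

```text
clock: 4.6
tcp_pos: [0.4468, 0.1012, 0.0483]
orientation: [-2.041, -2.388, 0.0]
contact_force: [-1.2, -0.6, 4.2]
grip_width: 0.0
```

```bash
python3 w.py 3 wrist
python3 - <<'E'
import cv2,numpy as np
a=cv2.imread("pics/wrist_3.png")[100:300,200:440]; 
cv2.imwrite("pics/w3c.png",cv2.resize(a,None,fx=3,fy=3,interpolation=cv2.INTER_CUBIC))
E
```

```text
4.6 [0.4468 0.1012 0.0483] [[-0.156, 0.988, -0.0], [0.988, 0.156, -0.0], [-0.0, -0.0, -1.0]] [-0.55  0.42  0.23  2.22 -0.19  0.52  1.55] [-1.24 -0.64  4.22] 4.588631948900085e-05
```

View pics/w3c.png

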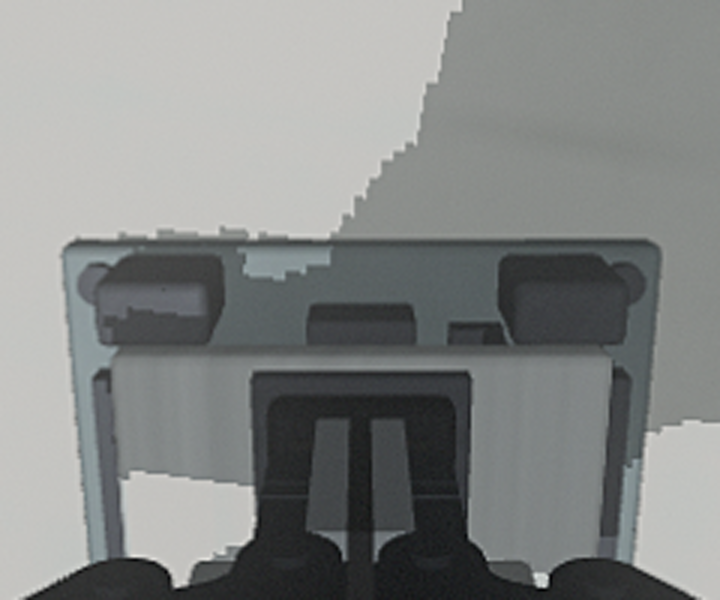

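send_rows(
  series=[
    [[0,0,0.002],[0,0,0]],
    [[0,0,0.001],[0,0,0]],
    [[0,0,0.001],[0,0,0]],
    [[0,0,0],[0,0,0]],
  ],
)

```text
clock: 5.15
tcp_pos: [0.4496, 0.1018, 0.0458]
orientation: [2.039, 2.386, 0.007]
contact_force: [-0.8, -2.0, 18.4]
grip_width: -0.0002
```

send_rows(
  series=[
    [[0,0.003,-0.0005],[0,0,0]],
    [[0,0.003,0],[0,0,0]],
    [[0,0.003,0],[0,0,0]],
    [[0,0.003,0],[0,0,0]],
    [[0,0.003,0],[0,0,0]],
    [[0,0.003,0],[0,0,0]],
  ],
)

```text
clock: 5.9
tcp_pos: [0.4664, 0.1044, 0.0459]
orientation: [2.04, 2.387, 0.004]
contact_force: [-1.9, -1.6, 14.5]
grip_width: -0.0002
```

```bash
python3 w.py 4 wrist scene
python3 - <<'E'
import cv2,numpy as np
a=cv2.imread("pics/wrist_4.png")[100:300,200:440]; 
c=cv2.imread("pics/scene_4.png")[150:290,230:420]
cv2.imwrite("pics/w4c.png",np.hstack([cv2.resize(a,(400,333)),cv2.resize(c,(400,333))]))
E
```

```text
5.9 [0.4664 0.1044 0.0459] [[-0.156, 0.988, 0.003], [0.988, 0.156, 0.001], [0.001, 0.003, -1.0]] [-0.54  0.45  0.23  2.18 -0.19  0.53  1.56] [-1.89 -1.65 14.53] -0.00016990705611837444
```

View pics/w4c.png

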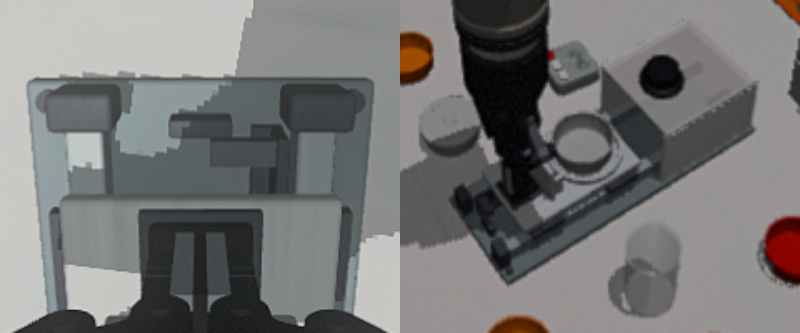

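send_rows(
  series=[
    [[0,0.005,0],[0,0,0]],
    [[0,0.005,0],[0,0,0]],
    [[0,0.005,0],[0,0,0]],
    [[0,0.005,0],[0,0,0]],
    [[0,0.005,0],[0,0,0]],
    [[0,0.005,0],[0,0,0]],
    [[0,0.005,0],[0,0,0]],
    [[0,0.005,0],[0,0,0]],
  ],
)

```text
clock: 7.0
tcp_pos: [0.5059, 0.1107, 0.046]
orientation: [2.04, 2.387, 0.004]
contact_force: [-1.9, -1.0, 13.5]
grip_width: -0.0001
```

send_rows(
  series=[
    [[0,0.005,0],[0,0,0]],
    [[0,0.005,0],[0,0,0]],
    [[0,0.005,0],[0,0,0]],
    [[0,0.005,0],[0,0,0]],
    [[0,0.005,0],[0,0,0]],
    [[0,0.005,0],[0,0,0]],
    [[0,0.005,0],[0,0,0]],
    [[0,0.005,0],[0,0,0]],
    [[0,0.005,0],[0,0,0]],
    [[0,0.004,0],[0,0,0]],
    [[0,0.003,0],[0,0,0]],
  ],
)

```text
clock: 8.38
tcp_pos: [0.5572, 0.1188, 0.046]
orientation: [2.04, 2.387, 0.004]
contact_force: [-1.7, -0.2, 11.2]
grip_width: -0.0001
```

```bash
python3 w.py 5 wrist scene
python3 - <<'E'
import cv2,numpy as np
a=cv2.imread("pics/wrist_5.png")[100:300,200:440]; 
c=cv2.imread("pics/scene_5.png")[150:290,230:420]
cv2.imwrite("pics/w5c.png",np.hstack([cv2.resize(a,(400,333)),cv2.resize(c,(400,333))]))
E
```

```text
8.375 [0.5572 0.1188 0.046 ] [[-0.156, 0.988, 0.003], [0.988, 0.156, 0.001], [0.0, 0.003, -1.0]] [-0.49  0.56  0.23  1.96 -0.2   0.64  1.59] [-1.71 -0.22 11.16] -5.142519825597717e-05
```

View pics/w5c.png

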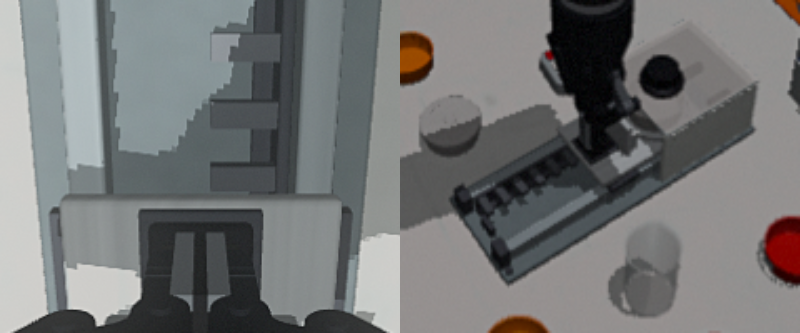

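send_rows(
  series=[
    [[0,0.003,0],[0,0,0]],
    [[0,0.003,0],[0,0,0]],
    [[0,0.002,0],[0,0,0]],
    [[0,0.002,0],[0,0,0]],
    [[0,0,0],[0,0,0]],
  ],
)

```text
clock: 9.1
tcp_pos: [0.5643, 0.1199, 0.0459]
orientation: [-2.039, -2.387, 0.002]
contact_force: [-8.8, -1.6, 19.1]
grip_width: 0.0
```

send_rows(
  series=[
    [[0,0.002,0],[0,0,0]],
    [[0,0.002,0],[0,0,0]],
    [[0,0,0],[0,0,0]],
  ],
)

```text
clock: 9.48
tcp_pos: [0.5647, 0.12, 0.0457]
orientation: [-2.036, -2.383, 0.011]
contact_force: [-18.4, -2.6, 30.8]
grip_width: -0.0003
```

send_rows(
  series=[
    [[0,0,-0.003],[0,0,0]],
    [[0,0,-0.003],[0,0,0]],
    [[0,0,-0.003],[0,0,0]],
    [[0,0,-0.003],[0,0,0]],
    [[0,0,-0.003],[0,0,0]],
    [[0,-0.003,-0.003],[0,0,0]],
    [[0,-0.003,-0.004],[0,0,0]],
    [[0,0,0],[0,0,0]],
  ],
)

```text
clock: 10.48
tcp_pos: [0.5633, 0.1198, 0.0671]
orientation: [2.04, 2.389, 0.001]
contact_force: [0.2, 0.7, 0.5]
grip_width: 0.0
```

```bash
python3 w.py 6 wrist side
python3 - <<'E'
import cv2,numpy as np
a=cv2.imread("pics/wrist_6.png")[100:300,200:440]; 
c=cv2.imread("pics/side_6.png")[150:290,240:430]
cv2.imwrite("pics/w6c.png",np.hstack([cv2.resize(a,(400,333)),cv2.resize(c,(400,333))]))
E
```

```text
10.475 [0.5633 0.1198 0.0671] [[-0.156, 0.988, 0.0], [0.988, 0.156, 0.0], [0.0, 0.0, -1.0]] [-0.5   0.53  0.24  1.94 -0.19  0.69  1.58] [0.21 0.71 0.54] 4.871269113179946e-05
```

View pics/w6c.png

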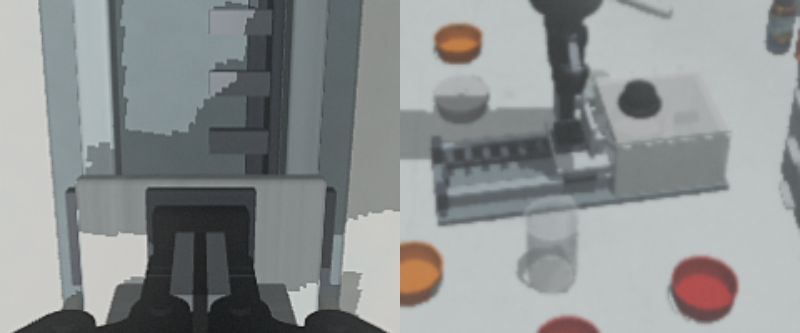

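send_rows(
  series=[
    [[0,-0.003,-0.02],[0,0,0]],
    [[0,0,-0.04],[0,0,0]],
    [[0,0,-0.05],[0,0,0]],
    [[0,-0.01,-0.05],[0,0,0]],
    [[0,0,0],[0,0,0]],
    [[0,0,0],[0,0,0]],
  ],
)

```text
clock: 11.32
tcp_pos: [0.5503, 0.1177, 0.2274]
orientation: [2.04, 2.389, 0.001]
contact_force: [0.2, -0.4, 0.3]
grip_width: -0.0003
```

```bash
python3 w.py 7 wrist scene side
python3 - <<'E'
import cv2,numpy as np
a=cv2.imread("pics/wrist_7.png")[135:255,245:395]
cv2.imwrite("pics/w7c.png",cv2.resize(a,None,fx=5,fy=5,interpolation=cv2.INTER_CUBIC))
c=cv2.imread("pics/side_7.png")[150:290,230:420]
b=cv2.imread("pics/scene_7.png")[150:290,230:420]
cv2.imwrite("pics/s7c.png",np.hstack([cv2.resize(b,(400,300)),cv2.resize(c,(400,300))]))
E
```

```text
11.325 [0.5503 0.1177 0.2274] [[-0.156, 0.988, 0.001], [0.988, 0.156, 0.001], [0.0, 0.001, -1.0]] [-0.57  0.3   0.3   1.85 -0.1   1.01  1.51] [ 0.23 -0.44  0.3 ] -0.000257402316840037
```

View pics/w7c.png

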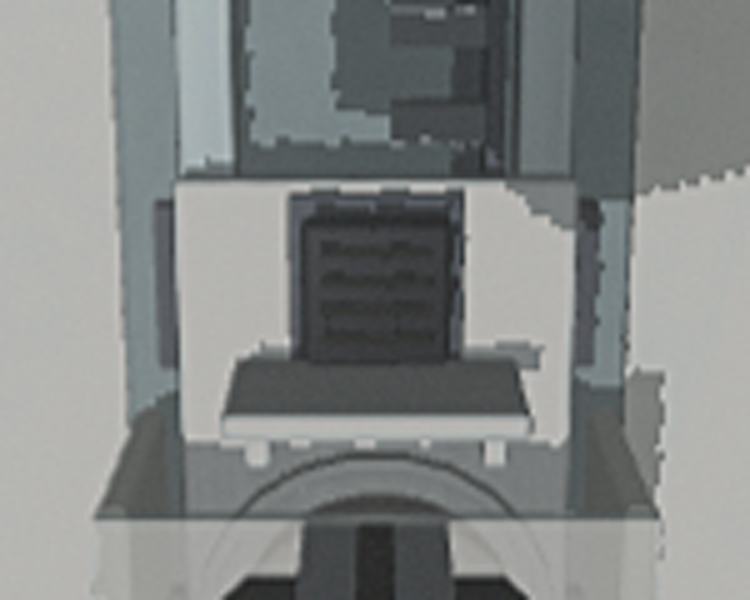

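View pics/s7c.png

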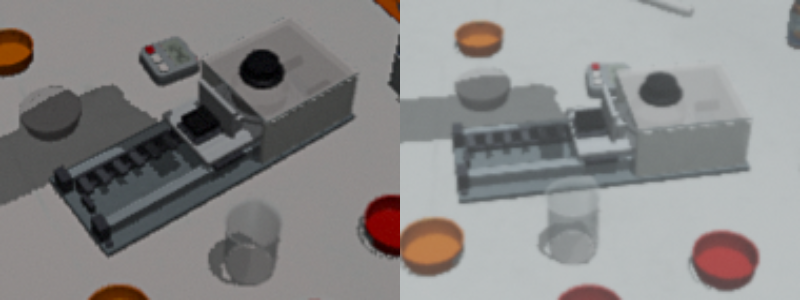

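Run:
```python
import cv2,numpy as np
a=cv2.imread("pics/wrist_1.png")[160:212,292:348]
b=cv2.imread("pics/wrist_7.png")[167:219,292:348]
cv2.imwrite("pics/cmp.png",np.hstack([cv2.convertScaleAbs(cv2.resize(x,(395,367),interpolation=cv2.INTER_NEAREST),alpha=2) for x in(a,b)]))
a=cv2.imread("pics/scene0.png")[215:255,250:300]
b=cv2.imread("pics/scene_7.png")[190:230,300:350]
cv2.imwrite("pics/cmps.png",np.hstack([cv2.convertScaleAbs(cv2.resize(x,(400,320),interpolation=cv2.INTER_NEAREST),alpha=2) for x in(a,b)]))
```

```text
(no output)
```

View pics/cmp.png

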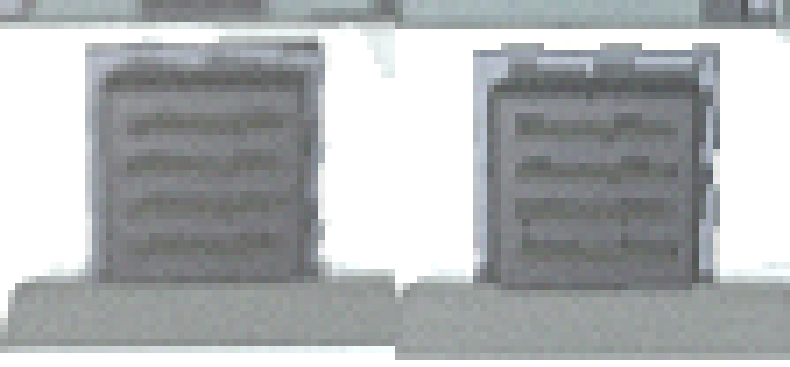

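View pics/cmps.png

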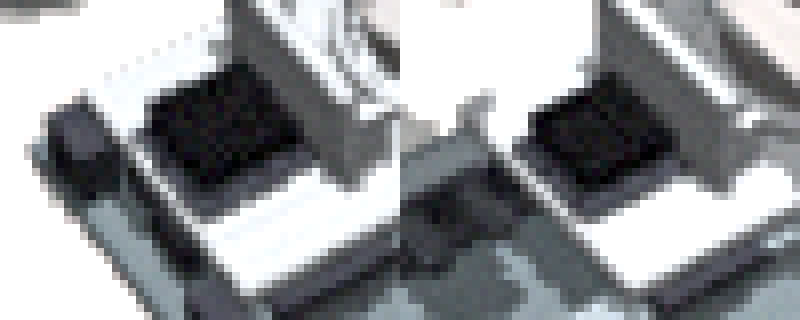

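Run:
```python
import cv2,numpy as np
L=[]
for n in (2,6,5):
    x=cv2.imread(f"pics/wrist_{n}.png")[200:250,275:355]
    L.append(cv2.convertScaleAbs(cv2.resize(x,(320,200),interpolation=cv2.INTER_CUBIC),alpha=2.5))
    L[-1]=cv2.resize(x,None,fx=9,fy=3.8,interpolation=cv2.INTER_NEAREST); L[-1]=cv2.convertScaleAbs(L[-1],alpha=2.5)
cv2.imwrite("pics/cmp2.png",np.vstack(L))
```

```text
(no output)
```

View pics/cmp2.png

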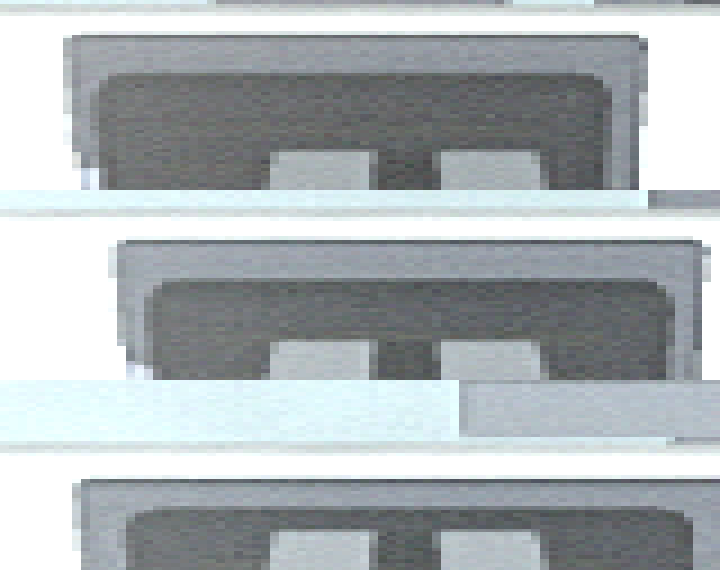

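Run:
```python
from h import *
T=np.array([[1.0, 0.0015, 0.0004, 0.0004], [-0.0015, 0.9592, 0.2826, -0.0719], [0.0, -0.2826, 0.9592, -0.1423], [0.0, 0.0, 0.0, 1.0]])
f=lambda u,v:((u+.5)/5-.5+245,(v+.5)/5-.5+135)
def g(n,u,v,z):
    d=np.load(f'{n}.npz');W=np.eye(4);W[:3,:3]=R.from_rotvec(d['o']).as_matrix();W[:3,3]=d['p'];W=W@T
    C['w']=(330.4805,319.651,196.8436,-0.0427,W[:3,3],R.from_matrix(W[:3,:3]).as_rotvec());return onplane('w',f(u,v),z)[:2]
e=np.array([np.cos(.156),np.sin(.156)])
for a,b,z in [((380,143),(377,180),.038),((380,373),(377,415),.074),((384,322),(377,359),.054),((384,172),(377,215),.054)]:
    d=g(7,*b,z)-g(1,*a,z);print(d@e,d)
```

```text
0.11835267123842548 [0.11673011 0.01956681]
0.11850637141232284 [0.11682841 0.01993106]
0.11799184803321633 [0.11645481 0.01899482]
0.11917256165819992 [0.11765551 0.01896006]
```

Run:
```python
from bench import r
print(r.hand_in()); print(r.get_obs()["clock"])
```

```text
the job is handed in; nothing more can be done
None
the job is handed in; nothing more can be done
```

I pressed the lock button fully down with the closed fingertips, slid the carriage into the bay until it stopped, and lifted straight up to let the button spring back. I handed in at about 11.4 s with the arm clear of everything.

- **Button while sliding:** the fingertip stayed at about 46 mm height with 11–19 N of downward force at each check on the way, rising to about 31 N against the stop. That means the button was fully down all the way.
- **End stop:** at the stop the horizontal force rose to about 18 N while the tip advanced only 0.4 mm. The tip had travelled about 119 mm. Wrist pictures before and after put the carriage travel at 118–119 mm. That is slightly under the nominal 120 mm, but within the calibration error and the unknown starting play.
- **Button up again:** in the close wrist pictures the cap sits against its frame as it did before pressing (width ratio 0.895 after, 0.899 before) and not as it did when pressed. The lower-resolution scene view was ambiguous on this. I did not test the lock by pulling on the carriage.
- **Bystanders:** the beaker, lidded dish and timer are where they were, judged by eye in the scene view. The sample dish is now under the bay roof and I only saw its nest through the roof. The fingers never went near it.

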